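Load the dead-weight bonding press and hold its lock plunger out

TASK

A glued glass cell is waiting under the dead-weight press. With the ram still locked up, lay the two steel weight plates flat on the press's small top platen, one on the other, as a square pile with all edges flush with the platen. Then pull the black knob of the sprung lock plunger straight out to its stop, so that the loaded ram comes down on the glass, and finish while still holding the knob fully out with the gripper, so that the pin does not drag on the ram; leave the timer, the label roll and the sample cup where they are.

Things in the scene. Friction and masses are not known exactly. Their poses are not given: they have to be found in the camera images.
- press: Dead-weight bonding press, fixed on the worktop: grey base 150 x 130 mm (16 mm high), two steel posts, an aluminium guide head 60 x 122 mm between 72 and 108 mm height, a vertical ram through the head. Origin on the worktop below the ram's axis; its x axis points away from the knob (the knob is on the -x side, roughly towards the robot), z up.
- platen: The ram's flat aluminium top platen, 45 mm (its x) x 80 mm (its y) x 10 mm, no rim; axes parallel to those of the press. Origin at the centre of its top face, 132 to 134 mm above the worktop while the ram is locked and 122 mm when it is down. 16 mm of free height between platen and head while locked.
- ram (a joint): Travel of the ram in m: 0 to 0.003 locked up (a little play under load), 0.012 down with its foot on the glass. The plunger's pin, through a cross hole in the ram, carries ram and load; when the pin is out, the ram sinks by its own weight, slowly (damped).
- plunger (a joint): Travel of the lock plunger in m: 0 with the pin in the ram's hole, 0.012 pulled out to its stop; it moves along the press's -x. Spring 3.5 N at 0, 7.7 N at 0.012, plus friction from the load: about 13 N in all while the pin carries the loaded ram. The pin leaves the hole at about 0.007; let go when the ram is down, it springs back and rubs on the ram.
- pull_knob: Black knurled knob of the plunger, 24 mm diameter, lying along the press's x (axes parallel to the press's). Origin on its axis, 77 mm from the ram's axis on the -x side, 90 mm above the worktop: grip here. The cylinder runs from 12 mm inside to 14 mm outside the origin, then a collar of 29 mm diameter to 20 mm. The barrel behind it has 18 mm diameter.
- weight_plate_1: Loose plain steel plate 45 mm (x) x 80 mm (y) x 14 mm, about 0.38 kg, lying flat on the worktop. Origin at the centre of its underside, z up. Two small dark dowel holes in the top.
- weight_plate_2: A second plate just like weight_plate_1; the order of the two in the pile does not matter.
- timer: Bystander: white bench timer 58 x 66 x 19 mm lying on the worktop left of or behind the press; origin at the centre of its underside.
- label_roll: Bystander: white label roll, 72 mm diameter, 32 mm high, lying flat on the worktop left of the press; origin at the centre of its underside.
- sample_cup: Bystander: sample cup with a yellow lid, 64 mm diameter, 66 mm high, standing behind the press; origin at the centre of its underside.

How it is judged:
By the outcome, as a careful person would: the job done as asked, in the order asked, and still so for the second after the job is handed in, while the arm keeps its last pose, push and grip.
It also fails if it takes over 70 s, if anything falls off the work surface, if the arm or the gripper's body presses on something with over 40 N, if the wrist force passes 120 N, or if a joint passes its speed limit or range.

ROBOT

A 7-joint arm with a two-finger parallel gripper is mounted at the origin on a cart in front of the work surface, level with it; the furniture and walls round the work are solid. World frame = base frame: x ahead of the robot, y to its left, z up, the work surface at z = 0. Lengths are in m, angles in rad, forces in N, time in s.
With the tool pointing down it reaches from about 0.4 to 0.875 m from the base axis. Payload 19.3 kg.
Tool frame: the origin (TCP) lies at the very end of the fingers, on their centre line; the grasp point (between the pads) lies 19 mm behind it; z points along the fingers, y is the line along which they close (so a half turn about z gives the same grasp; the last joint's range is limited). The gripper opens to 85 mm and grips with 20 to 120 N. Pads are 22 mm wide; open, the fingers measure 114 mm over their backs; the gripper's body (76 mm by 85 mm) begins 54 mm behind the grasp point. The pads swing forward as they close: fully open they stand 13 mm farther back than shut.
Start: joints at [-1.216, 0.521, -0.036, 1.599, 0.021, 1.021, -0.113], TCP at [0.258, 0.569, 0.2] pointing down, gripper open.
Joint ranges: [-2.91, 2.91], [-0.3, 2.13], [-1.5, 1.42], [0.17, 2.43], [-1.26, 4.41], [0.16, 1.93], [-2.52, 2.52]. Speed limits (rad/s): [1.89, 1.89, 2.39, 2.39, 3.01, 3.01, 3.01].

INTERFACE

Orientations are given as [roll, pitch, yaw] about the fixed x, y, z axes, in that order (R = Rz(yaw) Ry(pitch) Rx(roll)).
In Python, from workcell import bot gives the robot as it stands.
- The arm moves only by the shell command python3 -m crank 'ROWS' [FORCE]. ROWS is a JSON object of lists of equal length, an entry for each row: "travel": the shift along the world's x, y, z in cm, a list of three; "turn": the turn, a rotation vector about the world's x, y, z in degrees, a list of three; "gripper": the closure, from 0 (fully open) to 1 (shut). A call has exactly 5 rows; each row is the pose to reach, as a shift and turn from the pose commanded when the call began; what a row does not reach only later rows make up. A row lasts 1/10 s, in which the tool goes at most 50 mm and 8.59 degrees, less where a joint would pass 70% of its speed; a pose out of reach is approached as far as the arm can. A call with a gripper value outside its range is refused whole. The fingers move at their own pace and stop on an object; FORCE is the grip in N (left out, the last holds). Time passes only in rows, so rows that repeat a pose let the fingers close, or fill a call up. It gives the time, the measured TCP pose, the force, the opening and the grip force at its end, in the units of the state.
- bot.observe(): the state, without advancing time (a new reading comes with each control period).
- bot.grab_frame(name): name is "scene" or "top" or "wrist"; returns a dict with "pixels" (420x560x3 uint8, red, green, blue), "fx", "fy", "cx", "cy" (pixels), "extrinsics" (4x4, takes a point from world to camera coordinates). Camera axes: x right, y down, z forward; pixel columns grow to the right and rows downward; lengths in m; the calibration is good to about 2 mm. The wrist camera is an equidistant fisheye: a pixel r from the principal point sees the ray r / f radians off the axis. A picture is of the moment at which its call begins. There is no depth.
- bot.job_done(): hands the job in; it is judged then, once.
The state is a dict: "clock": time; "qpos": joint angles; "qd": joint speeds; "joint_efforts": joint torques, N m; "position": TCP position; "tool_rot": TCP orientation; "force": force on the tool from outside, world axes, zero at the start; "moment": the same for the moment, N m; "grip_width": finger opening in m; "finger_force": force on a finger pad.
Only numpy, scipy, OpenCV 4.12 (cv2) and the standard library are available. Lean on these libraries where they do the work, as an engineer would, in place of code of your own. Each camera call takes 0.05 s, during which the arm holds its last target. There are 200 camera calls.

## Working session

There is one attempt and no reset: what is moved stays moved. The work goes in short steps, Python scripts to look and compute and a shell command to move; the robot and the scene stay as the last step left them, time stands still between calls to the robot, and variables do not carry over. Pictures are saved under pics/ and viewed, at most 10 in all, crops included, and the job is handed in when it is done.

```bash
ls; mkdir -p pics; python3 - <<'E'
from workcell import bot
import cv2,json,numpy as np
o=bot.observe();print(o)
for n in ("scene","top"):
    f=bot.grab_frame(n);cv2.imwrite(f"pics/{n}0.png",f["pixels"][:,:,::-1])
    print(n,f["fx"],f["fy"],f["cx"],f["cy"],np.round(f["extrinsics"],4).tolist())
E
```

```text
pics
{'clock': 0.0, 'qpos': array([-1.21618332,  0.5220732 , -0.03632273,  1.59999031,  0.02121093,
        1.02106417, -0.11282408]), 'qd': array([ 4.15557779e-05,  2.15742342e-03, -4.63121653e-05,  1.08733645e-03,
        1.62723689e-03, -1.11161880e-03,  2.71297259e-04]), 'joint_efforts': array([ 1.65654248e-03, -9.27127934e+01,  1.98055789e+00, -3.69914639e+01,
        1.77484425e-02,  8.54061625e-03, -2.55132875e-05]), 'position': array([0.25748587, 0.56910113, 0.19949525]), 'tool_rot': array([-3.14044661e+00,  9.19362836e-05,  2.71674699e+00]), 'force': array([-0.93055118,  0.01958939,  0.45754013]), 'moment': array([-0.00763888, -0.03407089, -0.03824758]), 'finger_force': 0.0, 'grip_width': 0.08531237134036918}
scene 445.34421772986354 445.34421772986354 278.0946429540291 208.1776429980248 [[0.6191, -0.7852, -0.0165, -0.2551], [-0.3044, -0.2206, -0.9266, 0.3035], [0.7239, 0.5787, -0.3756, 0.5425], [0.0, 0.0, 0.0, 1.0]]
top 483.0302892259185 483.0302892259185 284.29956040771793 210.14948180262527 [[-0.024, -0.9992, 0.0315, 0.1193], [-0.9805, 0.0174, -0.1958, 0.5985], [0.1951, -0.0356, -0.9801, 1.0499], [0.0, 0.0, 0.0, 1.0]]
```

View pics/scene0.png

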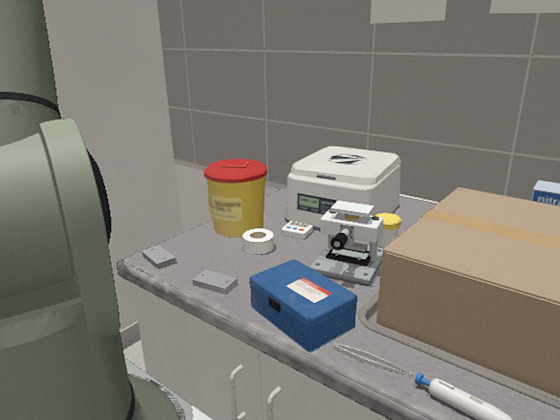

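View pics/top0.png

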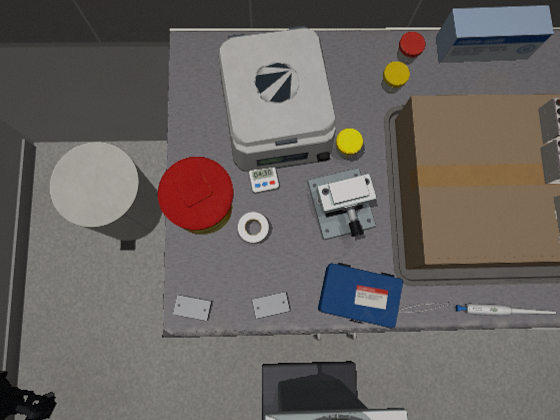

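The scene view shows the press at about (350,240), with two plates near the front edge and a blue box in front of the press. In the top view the plates are at (192,307) and (271,305), the platen is at (350,190) and the knob at (355,228). The arm looks clear of them all.

```bash
cat > h.py <<'E'
from workcell import bot
import cv2,numpy as np
from scipy.spatial.transform import Rotation as Ro
def grab(n,fn=None):
    f=bot.grab_frame(n);f["name"]=n
    if fn: cv2.imwrite("pics/"+fn,f["pixels"][:,:,::-1])
    return f
def ray(f,uv):
    uv=np.atleast_2d(np.float64(uv));E=f["extrinsics"]
    d=(uv-[f["cx"],f["cy"]])/[f["fx"],f["fy"]]
    if f["name"]=="wrist":
        th=np.linalg.norm(d,axis=1,keepdims=True)
        c=np.c_[d/np.maximum(th,1e-9)*np.sin(th),np.cos(th)]
    else: c=np.c_[d,np.ones(len(d))]
    return -E[:3,:3].T@E[:3,3],c@E[:3,:3]
def onz(f,uv,z):
    o,d=ray(f,uv);return o+d*((z-o[2])/d[:,2:3])
def proj(f,P):
    c=np.atleast_2d(P)@f["extrinsics"][:3,:3].T+f["extrinsics"][:3,3]
    if f["name"]=="wrist":
        r=np.linalg.norm(c[:,:2],axis=1,keepdims=True);k=np.arctan2(r,c[:,2:])/np.maximum(r,1e-9)*c[:,:2]
    else: k=c[:,:2]/c[:,2:]
    return k*[f["fx"],f["fy"]]+[f["cx"],f["cy"]]
def tri(obs): # [(frame,uv),...]
    A=np.zeros((3,3));b=np.zeros(3)
    for f,uv in obs:
        o,d=ray(f,uv);d=d[0]/np.linalg.norm(d[0]);M=np.eye(3)-np.outer(d,d);A+=M;b+=M@o
    return np.linalg.solve(A,b)
E
python3 - <<'E'
from h import *
f=grab("top")
im=f["pixels"];
for n,p,z in(("p1",(192,307),.014),("p2",(271,305),.014),("platen",(350,190),.133),("knob",(355,230),.09),("box",(361,290),.06),("cup",(349,142),.066),("roll",(254,228),.03)):
    print(n,onz(f,p,z)[0].round(3))
a=cv2.resize(im[150:250,290:390],(560,560),interpolation=cv2.INTER_CUBIC)
b=cv2.resize(im[280:330,160:300],(784,280),interpolation=cv2.INTER_CUBIC)
b=cv2.resize(b,(560*1,200))
cv2.imwrite("pics/z.png",a[:,:,::-1]);
w=grab("wrist","w0.png");print(w["fx"],w["cx"],w["cy"],w["extrinsics"].round(3).tolist())
E
```

```text
p1 [0.388 0.321 0.014]
p2 [0.388 0.141 0.014]
platen [ 0.628 -0.034  0.133]
knob [ 0.547 -0.048  0.09 ]
box [ 0.416 -0.059  0.06 ]
cup [ 0.76  -0.049  0.066]
roll [0.565 0.177 0.03 ]
325.19226210127806 276.4000434980247 205.4651326511439 [[0.412, 0.911, -0.0, -0.626], [0.864, -0.391, 0.318, -0.042], [0.29, -0.132, -0.948, 0.38], [0.0, 0.0, 0.0, 1.0]]
```

View pics/w0.png

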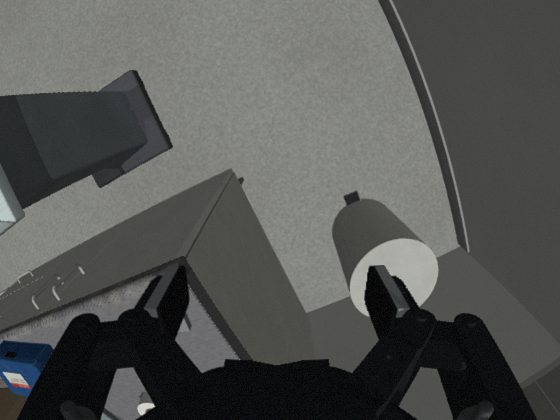

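```bash
python3 -m crank '{"travel":[[2,-4,1],[4,-8,2],[6,-12,3],[7,-16,4],[7,-18,5]],"turn":[[0,0,-8],[0,0,-16],[0,0,-24],[0,0,-32],[0,0,-40]],"gripper":[0,0,0,0,0]}' 30
python3 -m crank '{"travel":[[2,-4,0],[4,-8,0],[5,-12,0],[6,-14,0],[6,-14,0]],"turn":[[0,0,-8],[0,0,-16],[0,0,-22],[0,0,-25],[0,0,-25]],"gripper":[0,0,0,0,0]}'
python3 -m crank '{"travel":[[0,0,0],[0,0,0],[0,0,0],[0,0,0],[0,0,0]],"turn":[[0,0,0],[0,0,0],[0,0,0],[0,0,0],[0,0,0]],"gripper":[0,0,0,0,0]}'
python3 - <<'E'
from h import *
f=grab("wrist","w1.png");np.save("w1.npy",f,allow_pickle=True)
o=bot.observe();print(o["position"],o["tool_rot"],o["qpos"])
E
```

```text
clock: 0.7
position: [0.3292, 0.3859, 0.2505]
tool_rot: [-3.142, 0.001, 2.009]
force: [-0.5, 1.1, 0.2]
grip_width: 0.0854
finger_force: 0.0
clock: 1.2
position: [0.3888, 0.2471, 0.2504]
tool_rot: [3.141, -0.0, 1.577]
force: [0.4, 1.3, -0.1]
grip_width: 0.0855
finger_force: 0.0
clock: 1.7
position: [0.3874, 0.2498, 0.25]
tool_rot: [-3.141, 0.0, 1.583]
force: [0.3, 0.2, 0.6]
grip_width: 0.0856
finger_force: 0.0
[0.38748871 0.24966976 0.2500243 ] [-3.14147930e+00  7.68845068e-05  1.58285384e+00] [-0.96154148  0.20385752  0.30704997  1.96231306 -0.07345442  0.98609268
 -0.6078087 ]
```

View pics/w1.png

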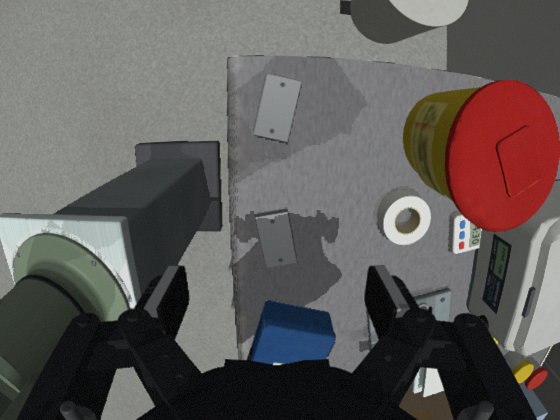

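Wrist view: plate 1 is at (278,109) and plate 2 at (277,240), with shadows around them. The knob and press are partly hidden at lower right.

```bash
cat >> h.py <<'E'
from scipy.optimize import differential_evolution,minimize
def rectpts(p,w,l,k,n=40):
    x,y,z,a=p;t=np.linspace(-.45,.45,n);s=k
    q=np.r_[np.c_[t*w,np.full(n,l/2+s)],np.c_[t*w,np.full(n,-l/2-s)],np.c_[np.full(n,w/2+s),t*l],np.c_[np.full(n,-w/2-s),t*l]]
    R=np.array([[np.cos(a),-np.sin(a)],[np.sin(a),np.cos(a)]]);q=q@R.T+[x,y]
    return np.c_[q,np.full(len(q),z)]
def fitrect(frames,p0,w=.045,l=.08,dz=.006,dxy=.012,da=.25,d=.0015):
    G=[cv2.GaussianBlur(cv2.cvtColor(f["pixels"],cv2.COLOR_RGB2GRAY).astype(np.float32),(0,0),.7) for f in frames]
    def s(p,k):
        out=[]
        for f,g in zip(frames,G):
            uv=proj(f,rectpts(p,w,l,k)).astype(np.float32)
            out.append(cv2.remap(g,uv[:,0],uv[:,1],cv2.INTER_LINEAR)[:,0])
        return np.array(out)
    def cost(p):
        D=s(p,-d)-s(p,d)
        return -np.mean(np.minimum(np.abs(D),30))
    b=[(p0[0]-dxy,p0[0]+dxy),(p0[1]-dxy,p0[1]+dxy),(p0[2]-dz,p0[2]+dz),(p0[3]-da,p0[3]+da)]
    r=differential_evolution(cost,b,seed=1,tol=1e-6,maxiter=150,popsize=20)
    return r.x,r.fun
def draw(f,rects,fn,box,sc):
    im=f["pixels"][:,:,::-1].copy();x0,y0,x1,y1=box
    im=cv2.resize(im[y0:y1,x0:x1],None,fx=sc,fy=sc,interpolation=cv2.INTER_CUBIC)
    for p,w,l in rects:
        a=p[3];R=np.array([[np.cos(a),-np.sin(a)],[np.sin(a),np.cos(a)]])
        c=np.array([[1,1],[-1,1],[-1,-1],[1,-1]])*[w/2,l/2]@R.T+p[:2]
        uv=(proj(f,np.c_[c,np.full(4,p[2])])+.5-[x0,y0])*sc
        cv2.polylines(im,[np.int32(uv)],True,(0,0,255),1)
    cv2.imwrite("pics/"+fn,im)
E
python3 -m crank '{"travel":[[0,-2,-2],[0,-4,-4],[0,-6,-6],[0,-6,-6],[0,-6,-6]],"turn":[[0,0,0],[0,0,0],[0,0,0],[0,0,0],[0,0,0]],"gripper":[0,0,0,0,0]}'
python3 -m crank '{"travel":[[0,0,0],[0,0,0],[0,0,0],[0,0,0],[0,0,0]],"turn":[[0,0,0],[0,0,0],[0,0,0],[0,0,0],[0,0,0]],"gripper":[0,0,0,0,0]}'
python3 - <<'E'
from h import *
w1=np.load("w1.npy",allow_pickle=True).item()
w2=grab("wrist","w2.png");np.save("w2.npy",w2,allow_pickle=True)
t=grab("top");np.save("t0.npy",t,allow_pickle=True)
print(bot.observe()["position"])
R=[]
for p0,a in(((.388,.321,.014),-.2),((.388,.141,.014),.15)):
  for fr in([w1,w2],[w1,w2,t]):
    p,c=fitrect(fr,(*p0,a),da=.5);print(p.round(4),c)
  R.append((fitrect([w1,w2],(*p0,a),da=.5)[0],.045,.08))
p,c=fitrect([t],(.628,-.034,.133,.17),dz=.0015);print("platen",p.round(4),c)
draw(w1,R,"d1.png",(220,60,340,300),2.4)
draw(t,[(p,.045,.08)],"dt.png",(290,150,390,250),5)
a,b=cv2.imread("pics/d1.png"),cv2.imread("pics/dt.png");h=max(a.shape[0],b.shape[0])
cv2.imwrite("pics/d12.png",np.hstack([cv2.copyMakeBorder(i,0,h-i.shape[0],0,0,0) for i in(a,b)]))
E
```

```text
clock: 2.25
position: [0.3877, 0.1896, 0.1902]
tool_rot: [-3.141, 0.0, 1.582]
force: [-0.4, 0.4, 0.4]
grip_width: 0.0853
finger_force: 0.0
clock: 2.75
position: [0.3876, 0.1896, 0.1902]
tool_rot: [3.141, -0.0, 1.582]
force: [0.0, -0.1, -0.0]
grip_width: 0.0854
finger_force: 0.0
[0.38761631 0.18950528 0.19014624]
[ 0.3883  0.323   0.008  -0.21  ] -29.01873779296875
[ 0.3883  0.3231  0.008  -0.2102] -21.213756561279297
[0.3895 0.1415 0.008  0.1922] -21.1618595123291
[0.3896 0.1409 0.008  0.19  ] -16.462820053100586
platen [ 0.6313 -0.0318  0.1316  0.2446] -26.360071182250977
```

View pics/d12.png

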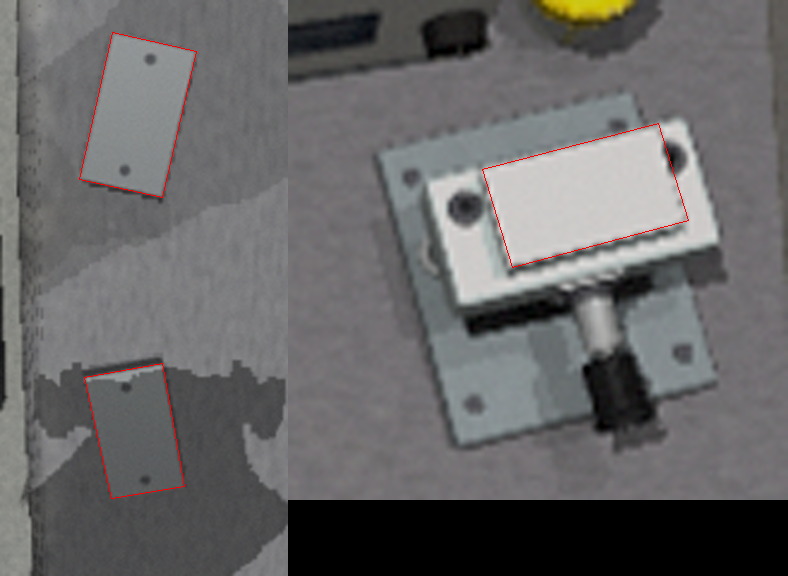

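The red outlines fit both plates and the platen (yaw about 14°), but the height ran to its bound of 8 mm. I'll check it with free z and with z fixed at 14 mm.

```bash
python3 - <<'E'
from h import *
w1,w2,t=[np.load(n+".npy",allow_pickle=True).item() for n in("w1","w2","t0")]
for p0,a in(((.388,.323,.014),-.21),((.389,.141,.014),.19)):
  for fr in([w1],[w2],[w1,w2],[t]):
    print(fitrect(fr,(*p0,a),dz=.02,da=.1)[0].round(4),fitrect(fr,(*p0,a),dz=.0005,da=.1)[0].round(4))
E
```

```text
[ 0.3885  0.3234 -0.0039 -0.2091] [ 0.3881  0.3232  0.0135 -0.2127]
[ 0.3882  0.3246  0.0025 -0.1897] [ 0.3881  0.3231  0.0135 -0.2041]
[ 0.3884  0.3235  0.0046 -0.2066] [ 0.3882  0.3231  0.0135 -0.2089]
[ 0.376   0.3148  0.0336 -0.2331] [ 0.376   0.318   0.0145 -0.2367]
[0.3896 0.1376 0.0008 0.1924] [0.389  0.1443 0.0135 0.193 ]
[ 0.39    0.1376 -0.0007  0.1904] [0.3893 0.1441 0.0135 0.1913]
[ 3.897e-01  1.375e-01 -3.000e-04  1.938e-01] [0.3893 0.1442 0.0135 0.192 ]
[0.3919 0.14   0.0103 0.1137] [0.3919 0.14   0.0138 0.1132]
```

```bash
sed -i 's/np.minimum(np.abs(D),30)/np.minimum(np.abs(D),CLIP)/; s/d=.0015):/d=.001):/' h.py; echo 'CLIP=90' >> h.py; python3 - <<'E'
from h import *
w1,w2,t=[np.load(n+".npy",allow_pickle=True).item() for n in("w1","w2","t0")]
P=[]
for p0,a in(((.388,.323,.014),-.21),((.389,.141,.014),.19)):
  for fr in([w1],[w2],[w1,w2],[t]):
    print(fitrect(fr,(*p0,a),dz=.02,da=.1)[0].round(4),fitrect(fr,(*p0,a),dz=.0005,da=.1)[0].round(4))
# dowel holes: dark blobs; triangulate
for c1 in((287,84),(272,130),(272,222),(281,260)):
  obs=[]
  q=onz(w1,c1,.014)[0]
  for f in(w1,w2):
    g=cv2.GaussianBlur(cv2.cvtColor(f["pixels"],cv2.COLOR_RGB2GRAY).astype(np.float32),(0,0),1)
    u,v=proj(f,q)[0].round().astype(int);r=6
    if not(10<u<550 and 10<v<410): continue
    s=g[v-r:v+r+1,u-r:u+r+1];W=np.clip(np.median(s)-8-s,0,None)
    if W.sum()==0: continue
    ys,xs=np.mgrid[v-r:v+r+1,u-r:u+r+1];obs.append((f,((W*xs).sum()/W.sum(),(W*ys).sum()/W.sum())))
  print([np.round(o[1],1) for o in obs],tri(obs).round(4) if len(obs)>1 else None)
print(w1["extrinsics"].round(4).tolist(),w2["extrinsics"].round(4).tolist())
E
```

```text
[ 0.3882  0.323   0.0025 -0.2089] [ 0.3881  0.3237  0.0135 -0.2043]
[ 0.3881  0.3244  0.0046 -0.2107] [ 0.3878  0.3236  0.0135 -0.2107]
[ 0.3881  0.3238  0.0064 -0.2089] [ 0.3879  0.3237  0.0135 -0.2074]
[ 0.376   0.3162  0.033  -0.1148] [ 0.376   0.32    0.0137 -0.1149]
[0.3895 0.1399 0.0046 0.1946] [0.3893 0.1433 0.0135 0.1958]
[0.3895 0.1404 0.004  0.1958] [0.3889 0.1429 0.0135 0.2045]
[0.3895 0.1408 0.006  0.1961] [0.3893 0.1431 0.0135 0.1959]
[0.377  0.1485 0.0204 0.2899] [0.377  0.1484 0.0141 0.2899]
[array([284.2,  82.9]), array([285. ,  26.4])] [0.3967 0.3547 0.0077]
[array([271.4, 130.7]), array([271. ,  80.1])] [0.3819 0.2938 0.0147]
[array([272.1, 221.2]), array([271.6, 190.2])] [0.3838 0.1741 0.0185]
[array([281.3, 261.6]), array([281.5, 238.9])] [0.3958 0.1274 0.0451]
[[0.9999, 0.0123, 0.0005, -0.3917], [0.0115, -0.9481, 0.3177, 0.1758], [0.0044, -0.3177, -0.9482, 0.5058], [0.0, 0.0, 0.0, 1.0]] [[0.9999, 0.0117, 0.0007, -0.3911], [0.0109, -0.9482, 0.3175, 0.1381], [0.0044, -0.3175, -0.9483, 0.4299], [0.0, 0.0, 0.0, 1.0]]
```

Plate heights come out around 5–15 mm, consistent with 14 mm lying flat. xy is best when the camera is straight above, so I'll view plate 2 and the platen that way.

```bash
python3 -m crank '{"travel":[[0,-4,2],[0,-8,4],[0,-12,6],[0,-12.5,6],[0,-12.5,6]],"turn":[[0,0,0],[0,0,0],[0,0,0],[0,0,0],[0,0,0]],"gripper":[0,0,0,0,0]}' >/dev/null
python3 -m crank '{"travel":[[0,0,0],[0,0,0],[0,0,0],[0,0,0],[0,0,0]],"turn":[[0,0,0],[0,0,0],[0,0,0],[0,0,0],[0,0,0]],"gripper":[0,0,0,0,0]}' |sed -n 2p
python3 - <<'E'
from h import *
f=grab("wrist","w3.png");np.save("w3.npy",f,allow_pickle=True)
w1,w2=[np.load(n+".npy",allow_pickle=True).item() for n in("w1","w2")]
print(f["cx"],-f["extrinsics"][:3,:3].T@f["extrinsics"][:3,3])
p0=(.389,.142,.014,.19)
for fr in([f],[f,w2],[f,w1,w2]): print(fitrect(fr,p0,dz=.02,da=.1)[0].round(4),fitrect(fr,p0,dz=.0005,da=.1)[0].round(4))
E
python3 -m crank '{"travel":[[3,-2,3],[6,-4,6],[10,-6,9],[14,-8,12],[17,-11,13]],"turn":[[0,0,3],[0,0,6],[0,0,9],[0,0,12],[0,0,13.5]],"gripper":[0,0,0,0,0]}' |sed -n 2p
python3 -m crank '{"travel":[[4,-2,0],[8,-5,0],[9,-6.5,0],[9,-6.5,0],[9,-6.5,0]],"turn":[[0,0,0],[0,0,0],[0,0,0],[0,0,0],[0,0,0]],"gripper":[0,0,0,0,0]}' |sed -n 2p
python3 -m crank '{"travel":[[0,0,0],[0,0,0],[0,0,0],[0,0,0],[0,0,0]],"turn":[[0,0,0],[0,0,0],[0,0,0],[0,0,0],[0,0,0]],"gripper":[0,0,0,0,0]}' |sed -n 1,3p
python3 - <<'E'
from h import *
f=grab("wrist","w4.png");np.save("w4.npy",f,allow_pickle=True)
p0=(.631,-.032,.133,.24)
print(-f["extrinsics"][:3,:3].T@f["extrinsics"][:3,3])
for dz in(.02,.0005): print(fitrect([f],p0,dz=dz,da=.15)[0].round(4))
E
```

```text
position: [0.3875, 0.0647, 0.2499]
276.4000434980247 [0.38760579 0.14714283 0.42378351]
[0.3897 0.1432 0.0032 0.1981] [0.3897 0.1438 0.0135 0.1972]
[0.3892 0.1432 0.0009 0.1989] [0.3894 0.1433 0.0135 0.1971]
[0.3895 0.1428 0.0113 0.1977] [0.3894 0.1433 0.0135 0.1971]
position: [0.5593, -0.0444, 0.3819]
position: [0.647, -0.1102, 0.3794]
clock: 5.4
position: [0.6471, -0.1099, 0.3801]
tool_rot: [3.141, -0.0, 1.818]
[ 0.6280512  -0.02998924  0.55396445]
[ 0.6348 -0.0285  0.1326  0.2136]
[ 0.6348 -0.0285  0.1326  0.2136]
```

View pics/w4.png

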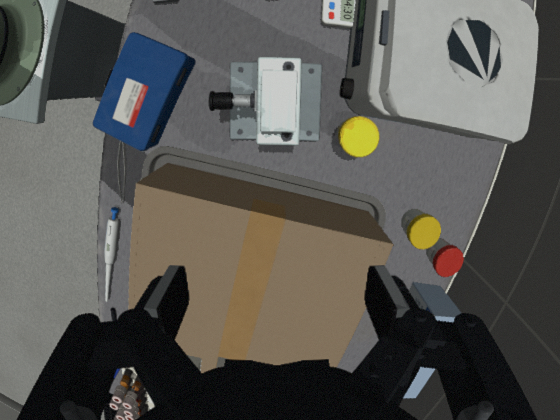

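The press is right under the camera: platen about (282,100), knob about (219,100), press axes nearly aligned with the image. The box, timer and cup are clear. Next, a closer second view, fits of the base and platen, and an overlay check.

```bash
python3 -m crank '{"travel":[[0,1,-2],[0,2,-4],[0,3,-6],[0,3,-7],[0,3,-7]],"turn":[[0,0,0],[0,0,0],[0,0,0],[0,0,0],[0,0,0]],"gripper":[0,0,0,0,0]}' |sed -n 2p
python3 -m crank '{"travel":[[0,0,0],[0,0,0],[0,0,0],[0,0,0],[0,0,0]],"turn":[[0,0,0],[0,0,0],[0,0,0],[0,0,0],[0,0,0]],"gripper":[0,0,0,0,0]}' |sed -n 1,3p
python3 - <<'E'
from h import *
w4=np.load("w4.npy",allow_pickle=True).item()
w5=grab("wrist","w5.png");np.save("w5.npy",w5,allow_pickle=True)
print(-w5["extrinsics"][:3,:3].T@w5["extrinsics"][:3,3])
p0=(.632,-.03,.133,.22)
R=[]
for fr in([w4],[w5],[w4,w5]):
  p=fitrect(fr,p0,dz=.015,da=.12)[0];print("platen",p.round(4))
b=fitrect([w4,w5],(.632,-.03,.016,.22),w=.15,l=.13,dz=.01,da=.12)[0];print("base",b.round(4))
h=fitrect([w4,w5],(.632,-.03,.108,.22),w=.06,l=.122,dz=.01,da=.12)[0];print("head",h.round(4))
u,v=proj(w5,p[:3])[0].astype(int);print(u,v)
y0=max(v-60,0)
draw(w5,[(p,.045,.08),(b,.15,.13),(h,.06,.122)],"d5.png",(u-100,y0,u+60,y0+130),4.6)
E
```

```text
position: [0.6468, -0.0803, 0.309]
clock: 6.45
position: [0.6472, -0.0803, 0.3101]
tool_rot: [3.141, 0.0, 1.818]
[ 6.28184107e-01 -3.33362477e-04  4.84017840e-01]
platen [ 0.6348 -0.0284  0.1326  0.2136]
platen [ 0.6363 -0.0386  0.148   0.2257]
platen [ 0.6349 -0.0283  0.132   0.2135]
base [ 0.6258 -0.0301  0.006   0.2243]
head [ 0.6309 -0.03    0.0981  0.2293]
275 126
```

View pics/d5.png

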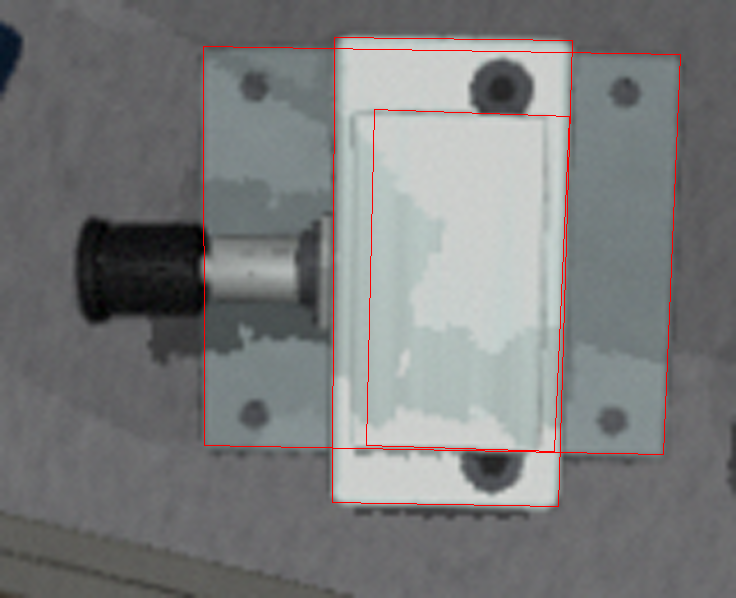

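The platen outline locked onto the wrong edge. Its faint real edges run from about (352,113) to (545,452) in the crop, with yaw about 0.227 like the head. I'll refit near there with small contrast clipping.

```bash
python3 - <<'E'
import h
from h import *
h.CLIP=8
w4,w5=[np.load(n+".npy",allow_pickle=True).item() for n in("w4","w5")]
u=(175+449/4.6-.5,66+282/4.6-.5)
for z in(.123,.133):
  c=onz(w5,u,z)[0];print("click",c.round(4))
  for n,fr in(("w4",[w4]),("w5",[w5]),("both",[w4,w5])):
    print(z,n,*[x if np.isscalar(x) else x.round(4) for x in fitrect(fr,(*c,.227),dz=.001,da=.03,dxy=.006)])
p=fitrect([w5],(*onz(w5,u,.123)[0],.227),dz=.001,da=.03,dxy=.006)[0]
q=fitrect([w4],(*onz(w5,u,.123)[0],.227),dz=.001,da=.03,dxy=.006)[0]
draw(w5,[(p,.045,.08)],"a.png",(220,80,320,180),4)
draw(w4,[(q,.045,.08)],"b.png",(230,50,330,150),4)
cv2.imwrite("pics/d6.png",np.hstack([cv2.imread("pics/a.png"),cv2.imread("pics/b.png")]))
E
```

```text
click [ 0.6311 -0.03    0.123 ]
0.123 w4 [ 0.6307 -0.0304  0.122   0.2264] -7.297473907470703
0.123 w5 [ 0.629  -0.0307  0.124   0.234 ] -7.604717254638672
0.123 both [ 0.6325 -0.0304  0.124   0.2285] -7.1464362144470215
click [ 0.6311 -0.0292  0.133 ]
0.133 w4 [ 0.6328 -0.0283  0.134   0.2257] -7.502418518066406
0.133 w5 [ 0.6287 -0.029   0.1334  0.2345] -8.0
0.133 both [ 0.6283 -0.0293  0.134   0.2251] -7.667819023132324
```

View pics/d6.png

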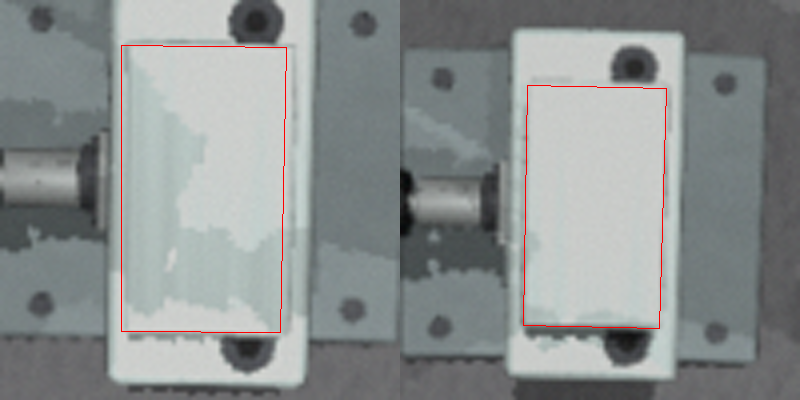

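The w4 overlay (right) fits the platen well. Click, head fit and platen fit agree on (0.631, -0.029), yaw 0.2265. I'll go for plate 2 first, at (0.3895, 0.1435), yaw 0.197.

```bash

python3 -m crank '{"travel":[[-3,2,0],[-6,5,0],[-10,8,0],[-13,11,0],[-16,14,0]],"turn":[[0,0,-1],[0,0,-2],[0,0,-2.9],[0,0,-2.9],[0,0,-2.9]],"gripper":[0,0,0,0,0]}' |sed -n 2p
python3 -m crank '{"travel":[[-3,3,0],[-6,6,-3],[-9,8,-6],[-9.8,8.4,-10],[-9.8,8.4,-14]],"turn":[[0,0,0],[0,0,0],[0,0,0],[0,0,0],[0,0,0]],"gripper":[0,0,0,0,0]}' |sed -n 2p
python3 -m crank '{"travel":[[0,0,-3],[0,0,-6],[0,0,-9],[0,0,-10],[0,0,-10]],"turn":[[0,0,0],[0,0,0],[0,0,0],[0,0,0],[0,0,0]],"gripper":[0,0,0,0,0]}'
```

```text
position: [0.4857, 0.0608, 0.31]
position: [0.3882, 0.1451, 0.1693]
clock: 8.0
position: [0.3888, 0.1434, 0.0694]
tool_rot: [-3.14, 0.001, 1.767]
force: [-0.3, 0.2, 0.4]
grip_width: 0.0857
finger_force: 0.0
```

```bash

python3 -m crank '{"travel":[[0.07,0,-2],[0.07,0,-4],[0.07,0,-5.5],[0.07,0,-6.6],[0.07,0,-6.6]],"turn":[[0,0,0],[0,0,0],[0,0,0],[0,0,0],[0,0,0]],"gripper":[0,0,0,0,0]}' |sed -n 2,4p
python3 -m crank '{"travel":[[0,0,0],[0,0,0],[0,0,0],[0,0,0],[0,0,0]],"turn":[[0,0,0],[0,0,0],[0,0,0],[0,0,0],[0,0,0]],"gripper":[0,1,1,1,1]}' 40|sed -n 2,6p
python3 -m crank '{"travel":[[0,0,0],[0,0,0],[0,0,0],[0,0,0],[0,0,0]],"turn":[[0,0,0],[0,0,0],[0,0,0],[0,0,0],[0,0,0]],"gripper":[1,1,1,1,1]}' |sed -n 2,6p
```

```text
position: [0.39, 0.1439, 0.004]
tool_rot: [-3.141, -0.0, 1.767]
force: [-0.4, -0.4, 1.1]
position: [0.39, 0.1439, 0.0041]
tool_rot: [3.141, -0.0, 1.767]
force: [0.1, -0.4, -0.6]
grip_width: 0.0285
finger_force: 0.0
position: [0.3898, 0.1438, 0.0039]
tool_rot: [-3.141, 0.0, 1.767]
force: [0.2, -0.6, 0.8]
grip_width: 0.0001
finger_force: 0.0
```

The gripper closed fully on nothing, so I need a look.

```bash
python3 - <<'E'
from h import *
w=grab("wrist");t=grab("scene")
a=w["pixels"][:,:,::-1];b=cv2.resize(t["pixels"][200:320,120:280],(400,300),interpolation=cv2.INTER_CUBIC)[:,:,::-1]
a=cv2.resize(a[120:420,100:460],(400,333))
cv2.imwrite("pics/m1.png",np.hstack([a,cv2.copyMakeBorder(b,0,33,0,0,0)]))
E
```

```text
(no output)
```

View pics/m1.png

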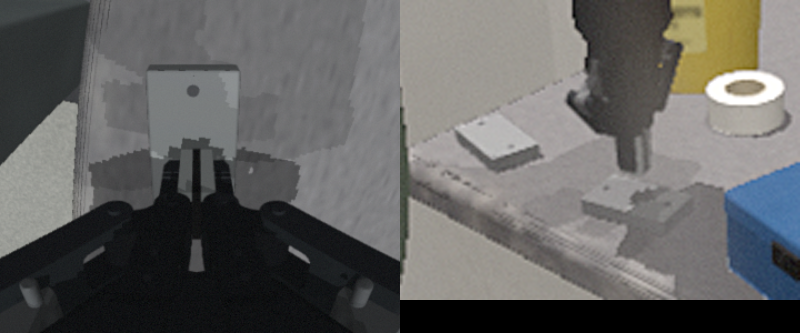

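The fingers closed above the plate's top. So heights in the robot's frame read about 10 mm too high, exactly the -10 mm that every wrist-camera fit showed (plate tops about 0.004, base 0.006, head 0.098). I'll trust the measured heights: reopen, go 10 mm lower while watching the force, and regrip.

```bash

python3 -m crank '{"travel":[[0,0,0],[0,0,0],[0,0,0],[0,0,0],[0,0,0]],"turn":[[0,0,0],[0,0,0],[0,0,0],[0,0,0],[0,0,0]],"gripper":[0,0,0,0,0]}' |sed -n 3,5p
python3 -m crank '{"travel":[[0,0,0],[0,0,0],[0,0,-0.3],[0,0,-0.6],[0,0,-0.9]],"turn":[[0,0,0],[0,0,0],[0,0,0],[0,0,0],[0,0,0]],"gripper":[0,0,0,0,0]}' |sed -n 2,5p
python3 -m crank '{"travel":[[0,0,0],[0,0,0],[0,0,0],[0,0,0],[0,0,0]],"turn":[[0,0,0],[0,0,0],[0,0,0],[0,0,0],[0,0,0]],"gripper":[0.5,0.5,0.5,0.5,0.5]}' 40|sed -n 2,6p
```

```text
tool_rot: [-3.142, -0.0, 1.767]
force: [0.1, 0.2, -0.7]
grip_width: 0.0723
position: [0.3898, 0.1438, -0.0054]
tool_rot: [-3.141, 0.0, 1.767]
force: [-0.3, -0.3, 0.7]
grip_width: 0.0854
position: [0.3899, 0.1439, -0.005]
tool_rot: [3.141, -0.0, 1.767]
force: [0.0, -0.6, -0.2]
grip_width: 0.0425
finger_force: 0.0
```

```bash

python3 -m crank '{"travel":[[0,0,0],[0,0,0],[0,0,0],[0,0,-0.1],[0,0,-0.2]],"turn":[[0,0,0],[0,0,0],[0,0,0],[0,0,0],[0,0,0]],"gripper":[0.32,0.32,0.32,0.32,0.32]}' |sed -n 2,5p
python3 -m crank '{"travel":[[0,0,-0.1],[0,0,-0.2],[0,0,-0.2],[0,0,-0.2],[0,0,-0.2]],"turn":[[0,0,0],[0,0,0],[0,0,0],[0,0,0],[0,0,0]],"gripper":[0.32,0.32,0.32,0.32,0.32]}' |sed -n 2,5p
python3 -m crank '{"travel":[[0,0,-0.1],[0,0,-0.2],[0,0,-0.2],[0,0,-0.2],[0,0,-0.2]],"turn":[[0,0,0],[0,0,0],[0,0,0],[0,0,0],[0,0,0]],"gripper":[0.32,0.32,0.32,0.32,0.32]}' |sed -n 2,5p
python3 -m crank '{"travel":[[0,0,0],[0,0,0],[0,0,0],[0,0,0],[0,0,0]],"turn":[[0,0,0],[0,0,0],[0,0,0],[0,0,0],[0,0,0]],"gripper":[0.5,0.5,0.5,0.5,0.5]}' 40|sed -n 2,6p
```

```text
position: [0.3899, 0.1438, -0.0072]
tool_rot: [3.142, -0.0, 1.767]
force: [0.2, 0.4, 0.3]
grip_width: 0.058
position: [0.3899, 0.1438, -0.0091]
tool_rot: [3.142, -0.0, 1.767]
force: [0.1, -0.8, 0.2]
grip_width: 0.0581
position: [0.3899, 0.1438, -0.0111]
tool_rot: [3.142, -0.0, 1.767]
force: [-0.4, -0.2, 0.0]
grip_width: 0.0578
position: [0.3899, 0.1438, -0.0111]
tool_rot: [-3.142, 0.0, 1.767]
force: [0.7, -0.0, -0.2]
grip_width: 0.0431
finger_force: 0.0
```

```bash

python3 -m crank '{"travel":[[0,0,0],[0,0,0],[0,0,0],[0,0,0],[0,0,0]],"turn":[[0,0,0],[0,0,0],[0,0,0],[0,0,0],[0,0,0]],"gripper":[0.6,0.6,0.6,0.6,0.6]}' 40|sed -n 2,6p
python3 - <<'E'
from h import *
w=grab("wrist","w6.png");np.save("w6.npy",w,allow_pickle=True)
print(fitrect([w],(.3895,.143,.004,.197),dz=.015,da=.05)[0])
g=cv2.cvtColor(w["pixels"],cv2.COLOR_RGB2GRAY)
print(cv2.resize(g[150:330,150:400],(50,30),interpolation=cv2.INTER_AREA))
E
```

```text
position: [0.3899, 0.1438, -0.0111]
tool_rot: [-3.142, -0.0, 1.767]
force: [0.1, 0.1, -0.5]
grip_width: 0.0345
finger_force: 0.0
[0.38803921 0.14225272 0.01178243 0.18219921]
[[ 48  49  50 ... 115 113 114]
 [ 47  49  51 ... 114 114 115]
 [ 47  50  52 ... 112 118 119]
 ...
 [ 22  25  22 ...  23  22  25]
 [ 22  21  23 ...  25  23  21]
 [ 22  26  25 ...  26  25  24]]
```

No contact yet. I'll touch the plate's top gently with the part-closed fingers to measure its height in the robot's frame.

```bash

python3 -m crank '{"travel":[[0,0,-0.1],[0,0,-0.2],[0,0,-0.2],[0,0,-0.2],[0,0,-0.2]],"turn":[[0,0,0],[0,0,0],[0,0,0],[0,0,0],[0,0,0]],"gripper":[0.6,0.6,0.6,0.6,0.6]}' |sed -n '2p;4p'
python3 -m crank '{"travel":[[0,0,-0.1],[0,0,-0.2],[0,0,-0.2],[0,0,-0.2],[0,0,-0.2]],"turn":[[0,0,0],[0,0,0],[0,0,0],[0,0,0],[0,0,0]],"gripper":[0.6,0.6,0.6,0.6,0.6]}' |sed -n '2p;4p'
```

```text
position: [0.3899, 0.1438, -0.0131]
force: [-0.4, 0.6, 0.8]
position: [0.3899, 0.1438, -0.0151]
force: [0.7, 0.2, 0.3]
```

```bash

python3 -m crank '{"travel":[[0,0,-0.1],[0,0,-0.2],[0,0,-0.2],[0,0,-0.2],[0,0,-0.2]],"turn":[[0,0,0],[0,0,0],[0,0,0],[0,0,0],[0,0,0]],"gripper":[0.6,0.6,0.6,0.6,0.6]}' |sed -n '2p;4p'
python3 -m crank '{"travel":[[0,0,-0.1],[0,0,-0.2],[0,0,-0.2],[0,0,-0.2],[0,0,-0.2]],"turn":[[0,0,0],[0,0,0],[0,0,0],[0,0,0],[0,0,0]],"gripper":[0.6,0.6,0.6,0.6,0.6]}' |sed -n '2p;4p'
python3 -c "
from h import *
f=np.load('w6.npy',allow_pickle=True).item();o=bot.observe();print(-f['extrinsics'][:3,:3].T@f['extrinsics'][:3,3],proj(f,[[.3899,.1438,-.0111],[.3899,.1438,.014]]))"
```

```text
position: [0.3899, 0.1438, -0.0171]
force: [-0.0, -0.9, -0.4]
position: [0.39, 0.1439, -0.0182]
force: [-4.7, -2.0, 39.8]
[0.37490736 0.22469646 0.16278832] [[274.37142671 244.01361062]
 [274.12733761 264.55824052]]
```

Contact at about z = -0.0175 with a 34 mm opening, now measured. I'll back off, open to about 60 mm, go down beside the plate in small steps, and grip.

```bash

python3 -m crank '{"travel":[[0,0,0.3],[0,0,0.6],[0,0,0.6],[0,0,0.6],[0,0,0.6]],"turn":[[0,0,0],[0,0,0],[0,0,0],[0,0,0],[0,0,0]],"gripper":[0.6,0.3,0.3,0.3,0.3]}' |sed -n '2p;4,5p'
python3 -m crank '{"travel":[[0,0,-0.2],[0,0,-0.4],[0,0,-0.6],[0,0,-0.8],[0,0,-0.8]],"turn":[[0,0,0],[0,0,0],[0,0,0],[0,0,0],[0,0,0]],"gripper":[0.3,0.3,0.3,0.3,0.3]}' |sed -n '2p;4,5p'
python3 -m crank '{"travel":[[0,0,-0.1],[0,0,-0.2],[0,0,-0.2],[0,0,-0.2],[0,0,-0.2]],"turn":[[0,0,0],[0,0,0],[0,0,0],[0,0,0],[0,0,0]],"gripper":[0.3,0.3,0.3,0.3,0.3]}' |sed -n '2p;4,5p'
```

```text
position: [0.3898, 0.1438, -0.0132]
force: [0.1, -0.2, 0.3]
grip_width: 0.0597
position: [0.3897, 0.1437, -0.0214]
force: [0.1, -0.4, 0.5]
grip_width: 0.0599
position: [0.3899, 0.1438, -0.023]
force: [-0.2, 0.1, -0.1]
grip_width: 0.0599
```

```bash

python3 -m crank '{"travel":[[0,0,-0.1],[0,0,-0.2],[0,0,-0.2],[0,0,-0.2],[0,0,-0.2]],"turn":[[0,0,0],[0,0,0],[0,0,0],[0,0,0],[0,0,0]],"gripper":[0.3,0.3,0.3,0.3,0.3]}' |sed -n '2p;4,5p'
python3 -m crank '{"travel":[[0,0,-0.1],[0,0,-0.2],[0,0,-0.2],[0,0,-0.2],[0,0,-0.2]],"turn":[[0,0,0],[0,0,0],[0,0,0],[0,0,0],[0,0,0]],"gripper":[0.3,0.3,0.3,0.3,0.3]}' |sed -n '2p;4,5p'
python3 -m crank '{"travel":[[0,0,0],[0,0,0],[0,0,0],[0,0,0],[0,0,0]],"turn":[[0,0,0],[0,0,0],[0,0,0],[0,0,0],[0,0,0]],"gripper":[0.5,0.5,0.5,0.5,0.5]}' 40|sed -n 2,6p
```

```text
position: [0.3899, 0.1438, -0.0251]
force: [-0.2, 0.2, 0.1]
grip_width: 0.06
position: [0.3899, 0.1438, -0.0271]
force: [-0.2, -0.0, -0.3]
grip_width: 0.0597
position: [0.3896, 0.1437, -0.0268]
tool_rot: [-3.141, -0.0, 1.767]
force: [-2.2, -1.0, 11.7]
grip_width: 0.0435
finger_force: 39.1
```

Gripped at 39 N, and with little sideways force, so x was well centred. Lifting.

```bash

python3 -m crank '{"travel":[[0,0,0.5],[0,0,2],[0,0,5],[0,0,8],[0,0,10]],"turn":[[0,0,0],[0,0,0],[0,0,0],[0,0,0],[0,0,0]],"gripper":[0.7,0.7,0.7,0.7,0.7]}' 60|sed -n '2,6p'
python3 -m crank '{"travel":[[0,0,3],[0,0,6],[0,0,9],[2,-2,10],[5,-4,10]],"turn":[[0,0,0],[0,0,0],[0,0,0],[0,0,0],[0,0,0]],"gripper":[0.7,0.7,0.7,0.7,0.7]}' |sed -n '2,6p'
python3 -m crank '{"travel":[[3,-2,0],[6,-4,0],[9,-6,0],[12,-9,0],[15,-11,0]],"turn":[[0,0,0.5],[0,0,1],[0,0,1.7],[0,0,1.7],[0,0,1.7]],"gripper":[0.7,0.7,0.7,0.7,0.7]}' |sed -n '2p'
python3 -m crank '{"travel":[[2,-1,0],[4,-2.3,0],[4.1,-2.3,0],[4.1,-2.3,0],[4.1,-2.3,0]],"turn":[[0,0,0],[0,0,0],[0,0,0],[0,0,0],[0,0,0]],"gripper":[0.7,0.7,0.7,0.7,0.7]}' |sed -n '2,6p'
```

```text
position: [0.39, 0.1438, 0.0746]
tool_rot: [3.141, -0.0, 1.767]
force: [0.2, 0.5, -2.5]
grip_width: 0.0433
finger_force: 62.6
position: [0.4401, 0.1044, 0.1748]
tool_rot: [3.139, -0.002, 1.77]
force: [0.4, 1.1, -4.3]
grip_width: 0.0427
finger_force: 62.6
position: [0.5905, -0.0084, 0.1729]
position: [0.6302, -0.0286, 0.1728]
tool_rot: [-3.141, -0.0, 1.797]
force: [0.6, 0.2, -3.0]
grip_width: 0.043
finger_force: 62.6
```

```bash

python3 -m crank '{"travel":[[0.08,-0.08,-1.5],[0.08,-0.08,-3],[0.08,-0.08,-4.5],[0.08,-0.08,-5.8],[0.08,-0.08,-5.8]],"turn":[[0,0,0],[0,0,0],[0,0,0],[0,0,0],[0,0,0]],"gripper":[0.7,0.7,0.7,0.7,0.7]}' |sed -n '2,6p'
python3 -m crank '{"travel":[[0,0,-0.1],[0,0,-0.2],[0,0,-0.3],[0,0,-0.4],[0,0,-0.4]],"turn":[[0,0,0],[0,0,0],[0,0,0],[0,0,0],[0,0,0]],"gripper":[0.7,0.7,0.7,0.7,0.7]}' |sed -n '2,6p'
```

```text
position: [0.6304, -0.0298, 0.1125]
tool_rot: [-3.138, -0.001, 1.797]
force: [-1.2, 0.3, -2.8]
grip_width: 0.043
finger_force: 62.6
position: [0.6317, -0.0299, 0.111]
tool_rot: [3.141, -0.0, 1.797]
force: [-0.4, -0.2, -3.7]
grip_width: 0.043
finger_force: 62.6
```

```bash

python3 -m crank '{"travel":[[-0.05,0.05,-0.1],[-0.05,0.05,-0.2],[-0.05,0.05,-0.2],[-0.05,0.05,-0.2],[-0.05,0.05,-0.2]],"turn":[[0,0,0],[0,0,0],[0,0,0],[0,0,0],[0,0,0]],"gripper":[0.7,0.7,0.7,0.7,0.7]}' |sed -n '2p;4p'
python3 -m crank '{"travel":[[0,0,-0.05],[0,0,-0.1],[0,0,-0.1],[0,0,-0.1],[0,0,-0.1]],"turn":[[0,0,0],[0,0,0],[0,0,0],[0,0,0],[0,0,0]],"gripper":[0.7,0.7,0.7,0.7,0.7]}' |sed -n '2p;4p'
python3 -m crank '{"travel":[[0,0,-0.05],[0,0,-0.1],[0,0,-0.1],[0,0,-0.1],[0,0,-0.1]],"turn":[[0,0,0],[0,0,0],[0,0,0],[0,0,0],[0,0,0]],"gripper":[0.7,0.7,0.7,0.7,0.7]}' |sed -n '2p;4p'
```

```text
position: [0.6312, -0.0295, 0.109]
force: [0.1, -0.1, -3.4]
position: [0.6312, -0.0295, 0.1079]
force: [0.9, -0.2, -2.7]
position: [0.6312, -0.0294, 0.1069]
force: [-0.4, 0.1, -3.3]
```

```bash

for i in 1; do :; done
python3 -m crank '{"travel":[[0,0,-0.05],[0,0,-0.1],[0,0,-0.1],[0,0,-0.1],[0,0,-0.1]],"turn":[[0,0,0],[0,0,0],[0,0,0],[0,0,0],[0,0,0]],"gripper":[0.7,0.7,0.7,0.7,0.7]}' |sed -n '2p;4p'
python3 -m crank '{"travel":[[0,0,-0.05],[0,0,-0.05],[0,0,-0.05],[0,0,-0.05],[0,0,-0.05]],"turn":[[0,0,0],[0,0,0],[0,0,0],[0,0,0],[0,0,0]],"gripper":[0.7,0.7,0.7,0.7,0.7]}' |sed -n '2p;4p'
```

```text
position: [0.6312, -0.0295, 0.1061]
force: [-1.5, 0.2, 2.4]
position: [0.6312, -0.0295, 0.1056]
force: [-3.7, 0.9, 6.6]
```

Contact came at 0.106, exactly as predicted. Releasing, rising, and viewing from above with the camera to check the placing.

```bash

python3 -m crank '{"travel":[[0,0,0],[0,0,0],[0,0,0],[0,0,0],[0,0,0]],"turn":[[0,0,0],[0,0,0],[0,0,0],[0,0,0],[0,0,0]],"gripper":[0.45,0.3,0.3,0.2,0.2]}' |sed -n '2p;4,6p'
python3 -m crank '{"travel":[[0,0,1],[0,0,4],[0,-2,8],[0,-5,11],[0,-7,15]],"turn":[[0,0,0],[0,0,0],[0,0,0],[0,0,0],[0,0,0]],"gripper":[0.2,0.2,0.2,0.1,0]}' |sed -n '2p;4,6p'
python3 -m crank '{"travel":[[0,0,4],[0,0,8],[0,0,11],[0,0,11],[0,0,11]],"turn":[[0,0,0],[0,0,0],[0,0,0],[0,0,0],[0,0,0]],"gripper":[0,0,0,0,0]}' >/dev/null
python3 -m crank '{"travel":[[0,0,0],[0,0,0],[0,0,0],[0,0,0],[0,0,0]],"turn":[[0,0,0],[0,0,0],[0,0,0],[0,0,0],[0,0,0]],"gripper":[0,0,0,0,0]}' |sed -n '1,2p'
python3 - <<'E'
from h import *
import h
f=grab("wrist","w7.png");np.save("w7.npy",f,allow_pickle=True)
w4=np.load("w4.npy",allow_pickle=True).item()
print("cam",-f["extrinsics"][:3,:3].T@f["extrinsics"][:3,3])
for c in(90,15):
  h.CLIP=c
  for z in(.137,.147): print("plate",c,z,fitrect([f],(.631,-.0295,z,.2265),dz=.0005,da=.1)[0].round(4))
h.CLIP=90
for n,x in(("w4",w4),("now",f)):
  print(n,"head",fitrect([x],(.631,-.03,.098,.227),w=.06,l=.122,dz=.0005,da=.05)[0].round(4),"base",fitrect([x],(.626,-.03,.006,.227),w=.15,l=.13,dz=.0005,da=.05)[0].round(4))
E
```

```text
position: [0.6312, -0.0295, 0.1054]
force: [0.0, 0.6, -1.0]
grip_width: 0.068
finger_force: 0.0
position: [0.6304, -0.1014, 0.2571]
force: [-0.2, -0.6, -0.4]
grip_width: 0.0854
finger_force: 0.0
clock: 26.15
position: [0.6311, -0.0995, 0.3652]
cam [ 0.61385143 -0.01910747  0.53909685]
plate 90 0.137 [ 0.6317 -0.0297  0.1375  0.2235]
plate 90 0.147 [ 0.6317 -0.0298  0.147   0.2309]
plate 15 0.137 [ 0.6325 -0.0305  0.1375  0.2379]
plate 15 0.147 [ 0.6317 -0.03    0.1471  0.2465]
w4 head [ 0.6307 -0.0297  0.0977  0.2212] base [ 0.624  -0.0226  0.0056  0.2228]
now head [ 0.6317 -0.0299  0.0985  0.2306] base [ 0.6248 -0.0248  0.0056  0.225 ]
```

In the same view the plate sits at (0.6317, -0.0298) and the head at (0.6317, -0.0299), so it is flush. Now plate 1 at (0.388, 0.3237), yaw -0.208.

```bash

python3 -m crank '{"travel":[[-3,4,0],[-6,8,0],[-9,13,0],[-12,18,0],[-14,22,0]],"turn":[[0,0,-3],[0,0,-6],[0,0,-9],[0,0,-12],[0,0,-15]],"gripper":[0.3,0.3,0.3,0.3,0.3]}' |sed -n '2p'
python3 -m crank '{"travel":[[-3,4,0],[-6,8,-2],[-8,13,-5],[-10,18,-8],[-10.3,20.3,-12]],"turn":[[0,0,-3],[0,0,-6],[0,0,-9.9],[0,0,-9.9],[0,0,-9.9]],"gripper":[0.3,0.3,0.3,0.3,0.3]}' |sed -n '2p'
python3 -m crank '{"travel":[[0,0,-4],[0,0,-8],[0,0,-12],[0,0,-16],[0,0,-20]],"turn":[[0,0,0],[0,0,0],[0,0,0],[0,0,0],[0,0,0]],"gripper":[0.3,0.3,0.3,0.3,0.3]}' |sed -n '1,5p'
```

```text
position: [0.495, 0.1118, 0.3656]
position: [0.3958, 0.3034, 0.2613]
clock: 27.7
position: [0.3969, 0.3005, 0.0595]
tool_rot: [3.141, -0.0, 1.362]
force: [1.0, 0.5, -0.9]
grip_width: 0.0594
```

```bash

python3 -m crank '{"travel":[[-0.9,2.3,0],[-0.9,2.3,0],[-0.9,2.3,0],[-0.9,2.3,-2],[-0.9,2.3,-4]],"turn":[[0,0,0],[0,0,0],[0,0,0],[0,0,0],[0,0,0]],"gripper":[0.3,0.3,0.3,0.3,0.3]}' |sed -n '2p'
python3 -m crank '{"travel":[[0,0,-0.8],[0,0,-1.6],[0,0,-2.4],[0,0,-2.8],[0,0,-2.8]],"turn":[[0,0,0],[0,0,0],[0,0,0],[0,0,0],[0,0,0]],"gripper":[0.3,0.3,0.3,0.3,0.3]}' |sed -n '2,5p'
```

```text
position: [0.3887, 0.3236, 0.0214]
position: [0.3879, 0.3233, -0.0073]
tool_rot: [-3.141, 0.0, 1.362]
force: [0.5, 0.5, 1.3]
grip_width: 0.0595
```

```bash

python3 -m crank '{"travel":[[0,0.04,-0.4],[0,0.04,-0.8],[0,0.04,-1.2],[0,0.04,-1.5],[0,0.04,-1.5]],"turn":[[0,0,0],[0,0,0],[0,0,0],[0,0,0],[0,0,0]],"gripper":[0.3,0.3,0.3,0.3,0.3]}' |sed -n '2,5p'
python3 -m crank '{"travel":[[0,0,-0.2],[0,0,-0.4],[0,0,-0.4],[0,0,-0.4],[0,0,-0.4]],"turn":[[0,0,0],[0,0,0],[0,0,0],[0,0,0],[0,0,0]],"gripper":[0.3,0.3,0.3,0.3,0.3]}' |sed -n '2,5p'
python3 -m crank '{"travel":[[0,0,0],[0,0,0],[0,0,0],[0,0,0],[0,0,0]],"turn":[[0,0,0],[0,0,0],[0,0,0],[0,0,0],[0,0,0]],"gripper":[0.5,0.5,0.5,0.5,0.5]}' 40|sed -n 2,6p
```

```text
position: [0.3877, 0.3237, -0.0225]
tool_rot: [-3.141, 0.001, 1.362]
force: [0.3, -0.7, 1.0]
grip_width: 0.0599
position: [0.388, 0.3239, -0.026]
tool_rot: [3.142, -0.0, 1.362]
force: [-0.4, 0.3, 0.3]
grip_width: 0.0596
position: [0.3878, 0.3239, -0.0258]
tool_rot: [-3.141, -0.0, 1.362]
force: [-3.0, -1.0, 8.5]
grip_width: 0.0438
finger_force: 39.7
```

```bash

python3 -m crank '{"travel":[[0,0,0.5],[0,0,2],[0,0,5],[0,0,8],[0,0,11]],"turn":[[0,0,0],[0,0,0],[0,0,0],[0,0,0],[0,0,0]],"gripper":[0.7,0.7,0.7,0.7,0.7]}' 60|sed -n '2,6p'
python3 -m crank '{"travel":[[0,0,3],[0,0,6],[1,-2,9],[3,-5,11],[5,-8,11.5]],"turn":[[0,0,0],[0,0,3],[0,0,6],[0,0,9],[0,0,12]],"gripper":[0.7,0.7,0.7,0.7,0.7]}' |sed -n '2p'
python3 -m crank '{"travel":[[2,-3,0],[4,-6,0],[7,-10,0],[9,-13,0],[11,-16,0]],"turn":[[0,0,3],[0,0,6],[0,0,9],[0,0,12.9],[0,0,12.9]],"gripper":[0.7,0.7,0.7,0.7,0.7]}' |sed -n '2p'
python3 -m crank '{"travel":[[2,-3,0],[4,-6,0],[6,-9,0],[8,-11,0],[8,-11,0]],"turn":[[0,0,0],[0,0,0],[0,0,0],[0,0,0],[0,0,0]],"gripper":[0.7,0.7,0.7,0.7,0.7]}' |sed -n '1,6p'
python3 -m crank '{"travel":[[0,0,0],[0,0,0],[0,0,0],[0,0,0],[0,0,0]],"turn":[[0,0,0],[0,0,0],[0,0,0],[0,0,0],[0,0,0]],"gripper":[0.7,0.7,0.7,0.7,0.7]}' |sed -n '1,6p'
```

```text
position: [0.3876, 0.3235, 0.085]
tool_rot: [-3.141, 0.001, 1.362]
force: [0.2, -0.4, -4.0]
grip_width: 0.0427
finger_force: 62.5
position: [0.4388, 0.2434, 0.2012]
position: [0.5483, 0.082, 0.1989]
clock: 32.2
position: [0.629, -0.0301, 0.1985]
tool_rot: [-3.141, 0.002, 1.793]
force: [-0.9, 0.3, -5.0]
grip_width: 0.0427
finger_force: 62.7
clock: 32.7
position: [0.6278, -0.0257, 0.199]
tool_rot: [3.141, -0.0, 1.798]
force: [-0.2, -0.1, -3.5]
grip_width: 0.0429
finger_force: 62.7
```

Now fix by (+0.34, -0.37) cm and lower to 0.126.

```bash

python3 -m crank '{"travel":[[0.34,-0.37,0],[0.34,-0.37,-2],[0.34,-0.37,-4],[0.34,-0.37,-6],[0.34,-0.37,-6.8]],"turn":[[0,0,0],[0,0,0],[0,0,0],[0,0,0],[0,0,0]],"gripper":[0.7,0.7,0.7,0.7,0.7]}' |sed -n '2p;4p'
python3 -m crank '{"travel":[[0,0,0],[0,0,-0.2],[0,0,-0.4],[0,0,-0.5],[0,0,-0.5]],"turn":[[0,0,0],[0,0,0],[0,0,0],[0,0,0],[0,0,0]],"gripper":[0.7,0.7,0.7,0.7,0.7]}' |sed -n '2,4p'
```

```text
position: [0.6306, -0.03, 0.1292]
force: [-0.4, -0.5, -5.4]
position: [0.6314, -0.0298, 0.1262]
tool_rot: [3.141, 0.0, 1.797]
force: [-0.0, -0.2, -4.5]
```

```bash

python3 -m crank '{"travel":[[-0.02,0.04,-0.1],[-0.02,0.04,-0.2],[-0.02,0.04,-0.3],[-0.02,0.04,-0.3],[-0.02,0.04,-0.3]],"turn":[[0,0,0],[0,0,0],[0,0,0],[0,0,0],[0,0,0]],"gripper":[0.7,0.7,0.7,0.7,0.7]}' |sed -n '2p;4p'
python3 -m crank '{"travel":[[0,0,-0.05],[0,0,-0.1],[0,0,-0.15],[0,0,-0.15],[0,0,-0.15]],"turn":[[0,0,0],[0,0,0],[0,0,0],[0,0,0],[0,0,0]],"gripper":[0.7,0.7,0.7,0.7,0.7]}' |sed -n '2p;4p'
```

```text
position: [0.6311, -0.0295, 0.1228]
force: [0.6, 0.9, -4.8]
position: [0.6311, -0.0294, 0.1214]
force: [-0.6, -0.1, -3.9]
```

```bash

python3 -m crank '{"travel":[[0,0,-0.05],[0,0,-0.1],[0,0,-0.1],[0,0,-0.1],[0,0,-0.1]],"turn":[[0,0,0],[0,0,0],[0,0,0],[0,0,0],[0,0,0]],"gripper":[0.7,0.7,0.7,0.7,0.7]}' |sed -n '2p;4p'
```

```text
position: [0.6311, -0.0295, 0.1206]
force: [-2.7, 0.6, 3.2]
```

```bash

python3 -m crank '{"travel":[[0,0,0],[0,0,0],[0,0,0],[0,0,0],[0,0,0]],"turn":[[0,0,0],[0,0,0],[0,0,0],[0,0,0],[0,0,0]],"gripper":[0.45,0.3,0.3,0.2,0.2]}' |sed -n '2p;4,6p'
python3 -m crank '{"travel":[[0,0,1],[0,0,4],[-1,-2,8],[-2,-5,11],[-2,-7,15]],"turn":[[0,0,0],[0,0,0],[0,0,0],[0,0,0],[0,0,0]],"gripper":[0.2,0.2,0.2,0.2,0.2]}' |sed -n '2p;4,6p'
python3 -m crank '{"travel":[[0,0,4],[0,0,8],[0,0,9.5],[0,0,9.5],[0,0,9.5]],"turn":[[0,0,0],[0,0,0],[0,0,0],[0,0,0],[0,0,0]],"gripper":[0.2,0.2,0.2,0.2,0.2]}' >/dev/null
python3 -m crank '{"travel":[[0,0,0],[0,0,0],[0,0,0],[0,0,0],[0,0,0]],"turn":[[0,0,0],[0,0,0],[0,0,0],[0,0,0],[0,0,0]],"gripper":[0.2,0.2,0.2,0.2,0.2]}' |sed -n '1,3p'
python3 - <<'E'
from h import *
f=grab("wrist","w8.png");np.save("w8.npy",f,allow_pickle=True)
print("cam",-f["extrinsics"][:3,:3].T@f["extrinsics"][:3,3])
p=fitrect([f],(.631,-.0295,.151,.2265),dz=.0005,da=.1)[0];print("plate",p.round(4))
for z in(.098,.108):print("head",fitrect([f],(.631,-.03,z,.227),w=.06,l=.122,dz=.0005,da=.05)[0].round(4))
k=onz(f,proj(f,[.631-.077*np.cos(.2265),-.0295-.077*np.sin(.2265),.08]),.08);print("knob expected",k)
u,v=proj(f,[.60,-.035,.12])[0].astype(int)
draw(f,[(p,.045,.08)],"d8.png",(u-80,max(v-65,0),u+80,max(v-65,0)+130),4.6)
E
```

```text
position: [0.6311, -0.0295, 0.1204]
force: [0.3, -0.7, 0.0]
grip_width: 0.0685
finger_force: 0.0
position: [0.6095, -0.1014, 0.2721]
force: [0.1, -0.5, -0.3]
grip_width: 0.0683
finger_force: 0.0
clock: 37.2
position: [0.611, -0.0995, 0.3652]
tool_rot: [-3.141, -0.0, 1.797]
cam [ 0.59376369 -0.01908995  0.53909375]
plate [ 0.6324 -0.0415  0.1508  0.2297]
head [ 0.6321 -0.0297  0.0985  0.2216]
head [ 0.6318 -0.0291  0.1075  0.2199]
knob expected [[ 0.55596671 -0.04679176  0.08      ]]
```

View pics/d8.png

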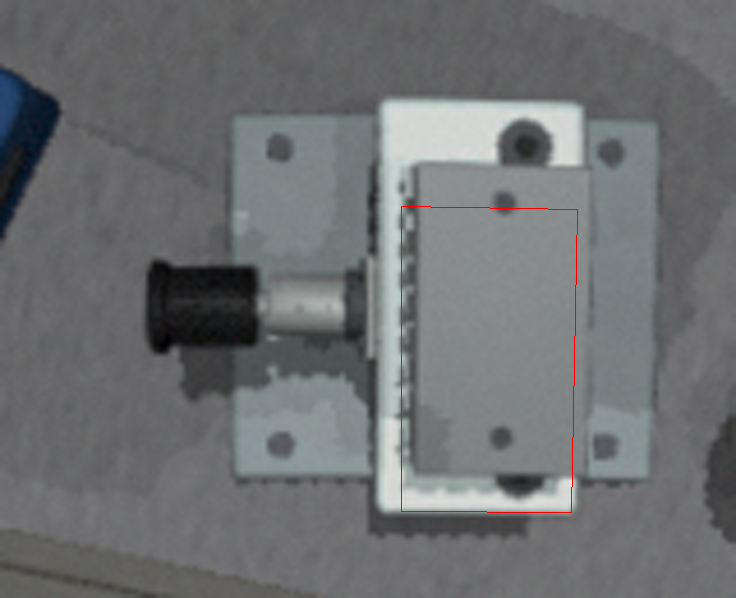

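The pile shows as a single clean outline, about (414–590, 164–473) in the crop; the red fit had slipped into a false optimum. The knob origin is at about (218,306), and nothing has moved around it. I'll convert these pixels numerically.

```bash
python3 - <<'E'
from h import *
f=np.load("w8.npy",allow_pickle=True).item()
u,v=proj(f,[.60,-.035,.12])[0].astype(int);o=np.array([u-80,max(v-65,0)])
px=lambda x,y:np.array([x,y])/4.6+o-.5
c=[onz(f,px(502,319),z)[0] for z in(.151,.161)];print(c)
for q in c: print("pile",fitrect([f],(*q,.2265),dz=.0005,da=.04,dxy=.004)[0].round(4))
k0=np.array([.631,-.0297])-.077*np.array([np.cos(.2265),np.sin(.2265)])
for z in(.08,.09): print("knob",onz(f,px(218,306),z)[0].round(4),k0.round(4))
w4,w5=[np.load(n+".npy",allow_pickle=True).item() for n in("w4","w5")]
print("tri knob",tri([(w5,(175+172/4.6-.5,66+270/4.6-.5)),(f,px(218,306))]))
E
```

```text
[array([ 0.63312474, -0.029986  ,  0.151     ]), array([ 0.63211053, -0.02970524,  0.161     ])]
pile [ 0.6299 -0.0306  0.1515  0.2294]
pile [ 0.6299 -0.0307  0.1614  0.2395]
knob [ 0.5552 -0.0474  0.08  ] [ 0.556 -0.047]
knob [ 0.5561 -0.0468  0.09  ] [ 0.556 -0.047]
tri knob [ 0.55409208 -0.04898936  0.06276149]
```

```bash

python3 -m crank '{"travel":[[-1,1,0],[-2,2,0],[-3,3,0],[-4,4,0],[-5,5,0]],"turn":[[0,0,8],[0,0,16],[0,0,24],[0,0,32],[0,0,40]],"gripper":[0.35,0.35,0.35,0.35,0.35]}' |sed -n '2,3p'
python3 -m crank '{"travel":[[0,0,0],[0,0,0],[0,0,0],[0,0,0],[0,0,0]],"turn":[[0,0,8],[0,0,16],[0,0,24],[0,0,32],[0,0,40]],"gripper":[0.35,0.35,0.35,0.35,0.35]}' |sed -n '2,3p'
python3 -m crank '{"travel":[[0,0,0],[0,0,0],[0,0,0],[0,0,0],[0,0,0]],"turn":[[0,0,5],[0,0,10],[0,0,10],[0,0,10],[0,0,10]],"gripper":[0.35,0.35,0.35,0.35,0.35]}' |sed -n '2,3p'
python3 -c "
from h import *
print(bot.observe()['qpos'].round(2))"
```

```text
position: [0.5607, -0.0491, 0.3654]
tool_rot: [-3.142, 0.0, 2.501]
position: [0.5611, -0.0495, 0.3654]
tool_rot: [-3.142, 0.0, -3.084]
position: [0.5611, -0.0495, 0.3654]
tool_rot: [-3.142, 0.0, -2.918]
[-0.09  0.29  0.09  1.53 -0.03  1.32  1.8 ]
```

```bash

python3 -m crank '{"travel":[[-0.5,0.25,-4],[-0.5,0.25,-8],[-0.5,0.25,-12],[-0.5,0.25,-16],[-0.5,0.25,-20]],"turn":[[0,0,0],[0,0,0],[0,0,0],[0,0,0],[0,0,0]],"gripper":[0.35,0.35,0.35,0.35,0.35]}' |sed -n '2p;4p'
python3 -m crank '{"travel":[[0,0,-2],[0,0,-4],[0,0,-6],[0,0,-7],[0,0,-7]],"turn":[[0,0,0],[0,0,0],[0,0,0],[0,0,0],[0,0,0]],"gripper":[0.35,0.35,0.35,0.35,0.35]}' |sed -n '2,5p'
```

```text
position: [0.556, -0.0469, 0.1641]
force: [1.4, -0.4, 0.3]
position: [0.5555, -0.0469, 0.0944]
tool_rot: [3.141, -0.002, -2.916]
force: [0.3, 0.0, 0.2]
grip_width: 0.0555
```

```bash

python3 -m crank '{"travel":[[0,0,-0.7],[0,0,-1.4],[0,0,-2],[0,0,-2.5],[0,0,-2.5]],"turn":[[0,0,0],[0,0,0],[0,0,0],[0,0,0],[0,0,0]],"gripper":[0.35,0.35,0.35,0.35,0.35]}' |sed -n '2,5p'
python3 -m crank '{"travel":[[0,0,-0.7],[0,0,-1.4],[0,0,-2],[0,0,-2.8],[0,0,-2.8]],"turn":[[0,0,0],[0,0,0],[0,0,0],[0,0,0],[0,0,0]],"gripper":[0.35,0.35,0.35,0.35,0.35]}' |sed -n '2,5p'
```

```text
position: [0.5558, -0.0469, 0.0698]
tool_rot: [3.141, -0.001, -2.915]
force: [-0.7, -0.2, 0.7]
grip_width: 0.0558
position: [0.5554, -0.0469, 0.0412]
tool_rot: [3.141, -0.002, -2.915]
force: [-0.5, -0.5, 0.1]
grip_width: 0.0556
```

```bash

python3 -m crank '{"travel":[[0,0,0],[0,0,0],[0,0,0],[0,0,0],[0,0,0]],"turn":[[0,0,0],[0,0,0],[0,0,0],[0,0,0],[0,0,0]],"gripper":[0.5,0.6,0.85,0.85,0.85]}' 60|sed -n '1,6p'
python3 -m crank '{"travel":[[0,0,0],[0,0,0],[0,0,0],[0,0,0],[0,0,0]],"turn":[[0,0,0],[0,0,0],[0,0,0],[0,0,0],[0,0,0]],"gripper":[0.85,0.85,0.85,0.85,0.85]}' |sed -n '2,6p'
```

```text
clock: 41.25
position: [0.5564, -0.0473, 0.0429]
tool_rot: [-3.141, 0.001, -2.916]
force: [-1.7, -2.5, 6.1]
grip_width: 0.0222
finger_force: 58.6
position: [0.5564, -0.0473, 0.0429]
tool_rot: [-3.141, 0.001, -2.916]
force: [-1.8, -1.3, 6.3]
grip_width: 0.022
finger_force: 58.6
```

The knob is gripped: 22 mm shown, and the 45 mm plates had read 43.3, so that fits 24 mm. Now pull along press -x, direction (-0.974, -0.225).

```bash

python3 -m crank '{"travel":[[-0.1,-0.02,0],[-0.2,-0.05,0],[-0.3,-0.07,0],[-0.4,-0.09,0],[-0.5,-0.115,0]],"turn":[[0,0,0],[0,0,0],[0,0,0],[0,0,0],[0,0,0]],"gripper":[0.85,0.85,0.85,0.85,0.85]}' 80|sed -n '2p;4,6p'
python3 -m crank '{"travel":[[-0.1,-0.02,0],[-0.2,-0.05,0],[-0.3,-0.07,0],[-0.4,-0.09,0],[-0.5,-0.115,0]],"turn":[[0,0,0],[0,0,0],[0,0,0],[0,0,0],[0,0,0]],"gripper":[0.85,0.85,0.85,0.85,0.85]}' |sed -n '2p;4,6p'
python3 -m crank '{"travel":[[-0.05,-0.01,0],[-0.1,-0.025,0],[-0.1,-0.025,0],[-0.1,-0.025,0],[-0.1,-0.025,0]],"turn":[[0,0,0],[0,0,0],[0,0,0],[0,0,0],[0,0,0]],"gripper":[0.85,0.85,0.85,0.85,0.85]}' |sed -n '2p;4,6p'
```

```text
position: [0.5536, -0.0479, 0.0431]
force: [12.9, -0.4, -4.6]
grip_width: 0.0212
finger_force: 78.4
position: [0.548, -0.0492, 0.0431]
force: [6.5, -0.4, 2.4]
grip_width: 0.0215
finger_force: 78.8
position: [0.5469, -0.0495, 0.0431]
force: [7.5, -0.7, 2.2]
grip_width: 0.0216
finger_force: 78.8
```

```bash

python3 -m crank '{"travel":[[-0.05,-0.01,0],[-0.1,-0.02,0],[-0.1,-0.02,0],[-0.1,-0.02,0],[-0.1,-0.02,0]],"turn":[[0,0,0],[0,0,0],[0,0,0],[0,0,0],[0,0,0]],"gripper":[0.85,0.85,0.85,0.85,0.85]}' |sed -n '2p;4,6p'
python3 -m crank '{"travel":[[-0.05,-0.01,0],[-0.1,-0.02,0],[-0.1,-0.02,0],[-0.1,-0.02,0],[-0.1,-0.02,0]],"turn":[[0,0,0],[0,0,0],[0,0,0],[0,0,0],[0,0,0]],"gripper":[0.85,0.85,0.85,0.85,0.85]}' |sed -n '2p;4,6p'
```

```text
position: [0.546, -0.0497, 0.0431]
force: [6.9, -1.9, 2.2]
grip_width: 0.0218
finger_force: 78.8
position: [0.545, -0.0499, 0.0431]
force: [8.2, -0.9, 0.5]
grip_width: 0.0218
finger_force: 78.7
```

```bash

python3 -m crank '{"travel":[[-0.05,-0.01,0],[-0.05,-0.01,0],[-0.05,-0.01,0],[-0.05,-0.01,0],[-0.05,-0.01,0]],"turn":[[0,0,0],[0,0,0],[0,0,0],[0,0,0],[0,0,0]],"gripper":[0.85,0.85,0.85,0.85,0.85]}' |sed -n '1,2p;4,6p'
```

```text
clock: 44.75
position: [0.5448, -0.05, 0.0431]
force: [9.6, -1.4, -0.5]
grip_width: 0.0215
finger_force: 78.7
```

```bash

python3 -m crank '{"travel":[[-0.05,-0.01,0],[-0.05,-0.01,0],[-0.05,-0.01,0],[-0.05,-0.01,0],[-0.05,-0.01,0]],"turn":[[0,0,0],[0,0,0],[0,0,0],[0,0,0],[0,0,0]],"gripper":[0.85,0.85,0.85,0.85,0.85]}' |sed -n '1,2p;4,6p'
python3 -m crank '{"travel":[[-0.05,-0.01,0],[-0.05,-0.01,0],[-0.05,-0.01,0],[-0.05,-0.01,0],[-0.05,-0.01,0]],"turn":[[0,0,0],[0,0,0],[0,0,0],[0,0,0],[0,0,0]],"gripper":[0.85,0.85,0.85,0.85,0.85]}' |sed -n '1,2p;4,6p'
```

```text
clock: 45.25
position: [0.5448, -0.05, 0.0432]
force: [12.2, -1.3, -2.7]
grip_width: 0.0216
finger_force: 78.6
clock: 45.75
position: [0.5448, -0.05, 0.0432]
force: [15.8, -0.1, -6.3]
grip_width: 0.0217
finger_force: 78.7
```

The knob is hard against its stop: position static, force rising, 11.9 mm travelled. Now hold and let the ram sink, watching the scene camera until the pile stops moving.

```bash
cat > s.py <<'E'
from h import *
import os
f=grab("scene")["pixels"];t=bot.observe()["clock"]
g=cv2.cvtColor(f,cv2.COLOR_RGB2GRAY).astype(np.float32)[185:285,300:400]
if os.path.exists("s.npy"):
    p=np.load("s.npy");print(round(t,1),"diff",np.abs(cv2.GaussianBlur(g-p,(0,0),1.5)).max())
np.save("s.npy",g)
E
H='x'; python3 s.py
python3 -m crank '{"travel":[[0,0,0],[0,0,0],[0,0,0],[0,0,0],[0,0,0]],"turn":[[0,0,0],[0,0,0],[0,0,0],[0,0,0],[0,0,0]],"gripper":[0.85,0.85,0.85,0.85,0.85]}' |sed -n '4p'
python3 s.py
python3 -m crank '{"travel":[[0,0,0],[0,0,0],[0,0,0],[0,0,0],[0,0,0]],"turn":[[0,0,0],[0,0,0],[0,0,0],[0,0,0],[0,0,0]],"gripper":[0.85,0.85,0.85,0.85,0.85]}' |sed -n '4p'
python3 -m crank '{"travel":[[0,0,0],[0,0,0],[0,0,0],[0,0,0],[0,0,0]],"turn":[[0,0,0],[0,0,0],[0,0,0],[0,0,0],[0,0,0]],"gripper":[0.85,0.85,0.85,0.85,0.85]}' |sed -n '4p'
python3 s.py
python3 -m crank '{"travel":[[0,0,0],[0,0,0],[0,0,0],[0,0,0],[0,0,0]],"turn":[[0,0,0],[0,0,0],[0,0,0],[0,0,0],[0,0,0]],"gripper":[0.85,0.85,0.85,0.85,0.85]}' |sed -n '4p'
python3 -m crank '{"travel":[[0,0,0],[0,0,0],[0,0,0],[0,0,0],[0,0,0]],"turn":[[0,0,0],[0,0,0],[0,0,0],[0,0,0],[0,0,0]],"gripper":[0.85,0.85,0.85,0.85,0.85]}' |sed -n '1,6p'
python3 s.py
python3 - <<'E'
from h import *
# vertical travel of the pile: shift of the pile patch in the scene view, early (first top-row frame) vs now
s=cv2.imread("pics/scene0.png",0);f=grab("scene","s9.png");g=cv2.cvtColor(f["pixels"],cv2.COLOR_RGB2GRAY)
for z in(.112,.122,.133,.150,.161): print(z,proj(f,[[.631,-.0297,z]]).round(1))
print("col grey profile",g[190:245,348:356].mean(1).astype(int).tolist());print(s[190:245,348:356].mean(1).astype(int).tolist())
E
```

```text
force: [15.0, -0.6, -5.4]
46.4 diff 2.901121
force: [15.1, -0.4, -6.3]
force: [15.7, 0.2, -6.3]
47.4 diff 3.0831296
force: [14.7, 0.1, -6.5]
clock: 48.4
position: [0.5448, -0.05, 0.0432]
tool_rot: [-3.14, 0.006, -2.915]
force: [14.7, -0.4, -5.7]
grip_width: 0.0217
finger_force: 78.7
48.5 diff 3.3834617
0.112 [[352.5 214.9]]
0.122 [[352.7 210.5]]
0.133 [[353.  205.7]]
0.15 [[353.3 198.1]]
0.161 [[353.6 193.1]]
col grey profile [39, 42, 37, 35, 36, 40, 40, 39, 38, 40, 37, 42, 42, 40, 42, 39, 41, 40, 39, 38, 40, 50, 57, 61, 58, 79, 96, 77, 83, 89, 86, 73, 98, 124, 113, 58, 31, 32, 39, 43, 38, 40, 38, 57, 84, 90, 89, 84, 86, 86, 91, 93, 95, 98, 102]
[148, 151, 151, 151, 152, 151, 152, 151, 151, 151, 149, 147, 192, 241, 240, 239, 239, 239, 238, 241, 234, 168, 140, 148, 137, 104, 93, 90, 105, 105, 109, 153, 216, 235, 209, 170, 111, 102, 104, 113, 115, 116, 117, 114, 110, 110, 108, 102, 112, 111, 118, 116, 110, 103, 102]
```

```bash
python3 - <<'E'
import cv2
for n in("scene0","s9"):
    g=cv2.imread(f"pics/{n}.png",0);print(n)
    for r in range(196,238): print(r,*["%3d"%g[r,c:c+3].mean() for c in range(356,392,3)])
E
```

```text
scene0
196 152 152 153 152 146 140 138 136 136 138 135 137
197 152 153 153 151 147 139 136 136 135 136 136 136
198 152 153 154 152 146 138 137 137 137 136 135 136
199 152 151 150 152 147 137 136 136 137 136 135 136
200 152 153 152 153 144 138 134 137 136 135 134 136
201 149 148 151 152 146 136 137 137 139 135 137 137
202 139 143 148 151 142 138 137 138 137 134 135 136
203 192 184 152 145 143 135 138 139 136 133 135 135
204 247 238 202 189 154 129 136 136 135 136 135 136
205 240 240 245 242 211 190 135 137 137 136 137 136
206 240 240 240 240 245 241 134 138 134 135 134 137
207 239 240 239 240 243 202 136 136 135 135 136 134
208 239 239 240 240 243 171 138 135 136 134 136 136
209 239 240 240 239 243 149 138 136 136 136 134 135
210 243 240 239 239 234 127 139 137 135 134 135 135
211 233 238 243 242 203 133 136 136 133 130 129 135
212 141 206 232 238 177 135 135 130 131 155 139 123
213 144 138 138 192 150 136 133 165 178 206 193 173
214 149 144 144 140 132 134 153 213 223 222 225 225
215 135 145 149 148 161 166 171 221 219 218 219 220
216  80 132 144 140 179 183 117 200 219 218 218 218
2
[... 2577 characters left out ...]
 248 228 141 158 196 205
225  38  35 150 253 255 234 254 206 141 136 136 133
226  39  35 172 202 248 255 253 184 142 140 140 143
227  38  39 145 161 194 243 245 166 144 140 142 147
228  45  54 160 156 154 185 208 147 143 143 142 143
229  39  79 164 158 157 154 155 143 143 153 144 148
230  33 105 160 159 158 158 159 144 141 155 152 153
231  37 136 159 157 159 158 161 143 142 154 158 157
232  48 158 157 158 160 159 159 143 146 153 157 158
233  87 160 157 159 155 158 161 142 147 153 156 157
234 140 157 157 156 157 158 159 142 148 154 156 158
235 156 155 157 155 157 157 157 140 151 154 157 155
236 154 155 155 156 157 156 156 142 150 155 156 155
237 155 156 157 155 155 155 156 141 150 155 157 157
```

The pile's top right corner now sits at row 197 in the scene view. It should be about 192.5 if still locked and about 197.5 if down, so the ram is down, and nothing is moving any more. Handing in while holding the knob.

```bash
python3 -c "
from workcell import bot
print(bot.job_done())"
```

```text
the job is handed in; nothing more can be done
None
```

I handed the job in at about 48 s of the 70 s: both plates are in one pile, flush with the platen as far as the pictures show (about 1–2 mm), the loaded ram is down on the glass by the scene camera, and the gripper still holds the knob against its stop. Two contacts were heavier than planned: 39.8 N once, when the fingertips touched a plate's top, and 12–16 N pulling the knob at its stop.

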